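# Tip a tall carton onto the loading board and push it through the spring gate

## Robot

A 6-joint arm with a two-finger parallel gripper is mounted at the origin on the work surface. World frame = base frame: x ahead of the robot, y to its left, z up, the work surface at z = 0. Lengths are in mm, angles in rad, forces in N, time in s.
With the tool pointing down it reaches from about 400 to 925 mm from the base axis. Payload 12.5 kg.
Tool frame: the origin (TCP) lies midway between the tips of the shut fingers; the grasp point (between the pads) lies 19 mm behind it; z points along the fingers, y is the direction in which the jaws open and shut (so a half turn about z gives the same grasp; the last joint's range is limited). The gripper opens to 95 mm and grips with 3 to 60 N. Pads are 20 mm wide; open, the fingers measure 119 mm over their backs; the gripper's body (75 mm by 180 mm) begins 59 mm behind the grasp point.
Start: joints at [1.035, 0.491, 1.559, -0, 1.092, -0.106], TCP at [260.417, 568.181, 214.661] pointing down, gripper open.
Joint ranges: [-3.1, 3.1], [-0.84, 2.19], [0.05, 2.79], [-1.13, 4.28], [0.06, 2.93], [-2.69, 2.69]. Speed limits (rad/s): [2.22, 2.22, 2.79, 3.14, 3.14, 3.14].

## Interface

Orientations are given as [roll, pitch, yaw] about the fixed x, y, z axes, in that order (R = Rz(yaw) Ry(pitch) Rx(roll)).
In Python, from cell import * gives the robot as it stands. The module is installed in compiled form; this text tells all that it offers.
- The arm moves only by the tool carry_out, never from a script. Its argument "moves" is a list of rows, each an object of numbers: "dx", "dy", "dz": the shift along the tool's x, y, z in m; "twist": the turn about the tool's z in degrees. A call has 1 to 5 rows; each row is the pose to reach, as a shift and turn from the pose commanded when the call began, along the tool's axes at that moment; what a row does not reach only later rows make up. A row lasts 1/10 s, in which the tool goes at most 50 mm and 8.59 degrees, less where a joint would pass 70% of its speed; a pose out of reach is approached as far as the arm can. A call with a gripper value outside its range is refused whole. "grip" is the finger opening in m, from 0 to 0.0951, set as the call begins (left out, the last holds). The fingers move at their own pace and stop on an object; the grip force is fixed at half the most. Time passes only in rows, so rows that repeat a pose let the fingers close. It gives the time, the measured TCP pose, the force and the opening at its end, in the units of the state.
- state(): the state, without advancing time (a new reading comes with each control period).
- read_camera(name): name is "scene" or "top" or "wrist"; returns (picture, depth): 400x640x3 uint8, red, green, blue; 400x640 float32, mm along the optical axis (not along the pixel's ray), 0 where there is no reading.
- camera_info(name): a dict with "mtx" (3x3 intrinsics, pixels), "R" (3x3) and "t" (3): a world point X has camera coordinates R X + t. Camera axes: x right, y down, z forward; pixel columns grow to the right and rows downward; lengths in mm; the calibration is good to about 2 mm. A picture is of the moment at which its call begins: read the wrist's pose just before it. camera_info takes no time and is no camera call; for the wrist camera it gives the pose at the moment of the call.
- job_done(): hands the job in, once; it reports no verdict.
The state is a dict: "t": time; "joints": joint angles; "qvel": joint speeds; "tau": joint torques, N m; "eef_pos": TCP position; "tcp_rot": TCP orientation; "ft_force": force on the tool from outside, world axes, zero at the start; "moment": the same for the moment, N m; "opening": opening from 0.0 (shut) to 1.0 (fully open).
Only numpy, scipy, OpenCV 4.12 (cv2) and the standard library are available. Lean on these libraries where they do the work, as an engineer would, in place of code of your own. Each camera call takes 0.05 s, during which the arm holds its last target. There are 200 camera calls.

## Task

Put the purple-topped carton away on its side in the wooden stock lane: slide it, still standing, along the table until its base butts against the red front edge of the loading board, then push its top over so that it lies on the board with its purple top towards the blue gate. Then push it on through the gate until both leaves swing shut behind it, and leave it lying there. Do not knock over or shift the other pots, bottles and cartons.

Things in the scene. Friction and masses are not known exactly. Their poses are not given: they have to be found in the camera images.
- carton: The carton to store: kraft cardboard with a purple top, 90 (own x) x 76 (own y) x 150 tall (own z), 0.35 to 0.7 kg, too thick to grasp. Origin at the centre of its underside, z towards the purple top. Starts standing on the table before the loading board, own +y roughly towards the board, 15 to 42 mm short of it.
- carton_top (a point): centre of the carton's purple top face (150 mm from its origin along its z)
- rack: Plywood stock lane fixed on the table. Own +y runs along it: loading board, gate, walled lane, end wall. Origin on the table under the middle of the gate, z up. Its floor is a 10 thick board, 170 wide (x), from y = -185 to +255. Behind the gate: side walls 116 apart inside, end wall with inner face at y = 245, tops 62 above the table; no roof, so fingers can follow from above.
- sill (a point): middle of the top of the front edge of the loading board (the stop; a 14 wide red stripe runs along it), 10 above the table, at lane x = 0, y = -185. The loading board runs from here to the gate, flat and open but for two funnel strips at its sides, 22 high, over the last 75 before the gate, narrowing from about 154 to 103 apart
- gate (a point): middle of the gate on the lane floor, 10 mm above the table (lane x = 0, y = 0)
- gate_far (a joint): angle of the blue spring leaf hinged upright at lane x = +58, y = 0; leaf 54 long, 4 thick, from 14 to 56 above the table. 0 = shut across the lane; swings inwards only (+y), up to 1.55 rad, pushed by under 1 N at its tip, and shuts by itself once carton and fingers are clear (carton base end at least 57 past the gate line)
- gate_near (a joint): the same for the leaf on the lane's -x side, hinged at lane x = -58
- green_carton: bystander: kraft carton with a green top, 80 x 70 x 130 tall (mm); origin at the centre of its underside, z up
- gesso: bystander: white plastic bottle, 72 across, 170 tall (mm); origin at the centre of its underside, z up
- pigment_jar: bystander: amber glass jar, 70 across, 90 tall (mm); origin at the centre of its underside, z up
- varnish_tin: bystander: tin with a yellow label, 80 across, 110 tall (mm); origin at the centre of its underside, z up
- brush_pot: bystander: terracotta pot full of brushes, 90 across, about 205 tall with the brushes (mm); origin at the centre of its underside, z up
- mortar: bystander: white ceramic bowl, 110 across, 60 tall (mm); origin at the centre of its underside, z up
- water_cup: bystander: blue ceramic cup, 72 across, 90 tall (mm); origin at the centre of its underside, z up
Mind the look-alikes: they are no part of the job. Leave any pink look-alike of the carton alone.

How it is judged:
By the outcome, as a careful person would: the job done as asked, in the order asked, and still so for the second after the job is handed in, with the robot touching nothing.
It also fails if it takes over 58 s, if anything falls off the work surface, if the arm or the gripper's body presses on something with over 40 N, if the wrist force passes 120 N, or if a joint passes its speed limit or range.

## Working session

There is one attempt and no reset: what is moved stays moved. The work goes in short steps, Python scripts to look and compute and a tool call to move; the robot and the scene stay as the last step left them, time stands still between calls to the robot, and variables do not carry over. Pictures are saved under pics/ and viewed, about 8 in all and at most 12, crops included, and the job is handed in when it is done.

Besides the shell and the picture viewer there is one more tool, called after "Emit:" as name(argument=value, ...) on one line, values as JSON. carry_out: Moves the arm, as the interface text tells. Its arguments: {"type":"object","properties":{"moves":{"type":"array","items":{"type":"object","properties":{"dx":{"type":"number"},"dy":{"type":"number"},"dz":{"type":"number"},"twist":{"type":"number"}}}},"grip":{"type":"number"}},"required":["moves"]}

```bash
mkdir -p pics
cat > h.py <<'E'
from cell import *
import numpy as np, cv2
def grab(n):
    ci=camera_info(n); p,d=read_camera(n); return p,d,ci
def world(d,ci):
    K=np.array(ci["mtx"]);R=np.array(ci["R"]);t=np.array(ci["t"]).ravel()
    v,u=np.mgrid[:d.shape[0],:d.shape[1]]
    c=np.stack([(u-K[0,2])/K[0,0]*d,(v-K[1,2])/K[1,1]*d,d],-1)
    return (c-t)@R
def save(p,f): cv2.imwrite(f,p[...,::-1])
E
python3 - <<'E'
from h import *
s=state();print(s["t"],s["eef_pos"],s["tcp_rot"])
for n in ("top","scene"):
    p,d,ci=grab(n);save(p,f"pics/{n}1.png");np.savez(f"{n}1.npz",p=p,w=world(d,ci),d=d)
    print(n,np.array(ci["R"]).round(2).tolist(),np.array(ci["t"]).round(0).tolist())
E
```

```text
0.0 [260.29260281 567.94455883 214.08579646] [-3.14050535e+00 -8.07814792e-05  2.71182223e+00]
top [[0.0, -1.0, 0.02], [-0.99, -0.0, -0.17], [0.17, -0.02, -0.99]] [83.0, 538.0, 1157.0]
scene [[0.84, 0.55, -0.0], [0.42, -0.64, -0.64], [-0.35, 0.53, -0.77]] [-497.0, -76.0, 1387.0]
```

View pics/top1.png

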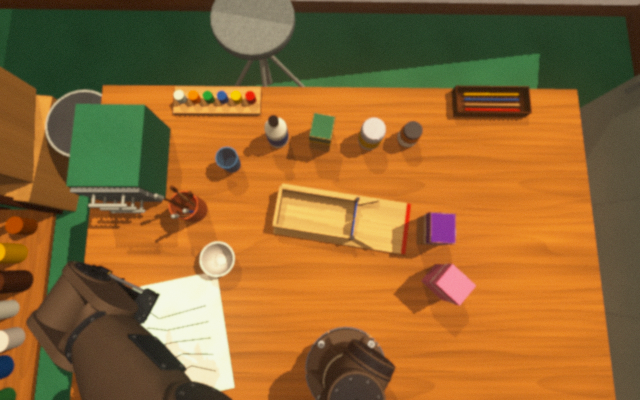

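View pics/scene1.png

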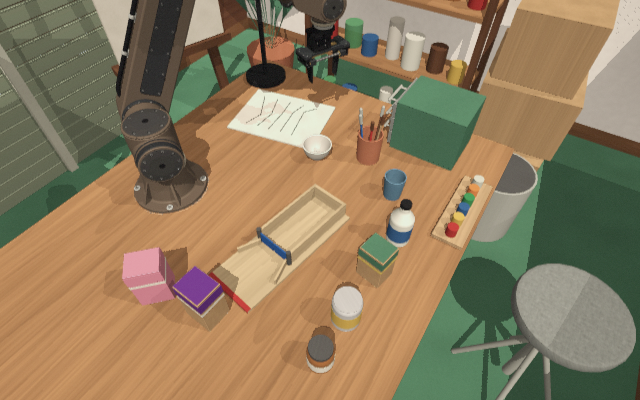

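The top view shows the purple carton at about (440,228), the red edge at (406,228) and the gate at (353,218). The lane runs to the image left, which is world +y. The pink look-alike is at (450,285), close by on the robot's side.

Run:
```python
from h import *
for n in ("top","scene"):
    z=np.load(n+"1.npz");p,w=z["p"],z["w"]
    hsv=cv2.cvtColor(p,cv2.COLOR_RGB2HSV);H,S,V=[hsv[...,i].astype(int) for i in range(3)]
    X,Y,Z=[w[...,i] for i in range(3)]
    reg=(X>150)&(X<800)&(Y<350)&(Y>-450)
    def rep(name,m):
        q=w[m]
        if len(q)<8: print(n,name,len(q));return
        r=cv2.minAreaRect(q[:,:2].astype(np.float32))
        print(n,name,len(q),"med",np.median(q,0).round(1),"rect",np.round(r[0],1),np.round(r[1],1),round(r[2],1))
    rep("purple",reg&(H>125)&(H<145)&(S>120)&(Z>140)&(Z<165))
    rep("pink",reg&(H>145)&(H<176)&(S>60)&(Z>140)&(Z<165))
    rep("red",reg&((H<5)|(H>175))&(S>190)&(Z>2)&(Z<20))
    rep("walls",reg&(Z>54)&(Z<68)&(X<620)&(X>350)&(Y>-80)&(Y<260))
    rep("blue",reg&(H>105)&(H<125)&(S>120)&(Z>25)&(Z<70)&(X<560)&(Y<100))
    rep("table",reg&(Z<3)&(Z>-8))
    for k,a in dict(green=(120,140),gesso=(160,180)).items(): pass
```

```text
top purple 0
top pink 1010 med [ 417.5 -284.3  150.5] rect [ 352.2 -290.9] [261.7  90.5] 10.3
top red 27 med [ 461.2 -205.7   10.2] rect [ 442.1 -203.7] [  5.5 147.8] 82.1
top walls 592 med [503.5 123.9  61.7] rect [492.  97.] [258.4 135.8] 80.7
top blue 0
top table 30120 med [ 4.049e+02 -3.770e+01 -1.000e-01] rect [475. -50.] [649.9 799.9] 0.0
scene purple 856 med [ 434.6 -280.8  150.2] rect [ 435.6 -282. ] [74.3 91.7] 87.4
scene pink 187 med [ 404.5 -302.   149.8] rect [ 351.8 -294.1] [272.3 102.8] 11.7
scene red 2
scene walls 692 med [511.2 102.   60.5] rect [491.3  93.8] [263.6 140.1] 81.3
scene blue 160 med [468.9 -30.2  44.8] rect [469.4 -29.2] [  7.  110.5] 81.3
scene table 32501 med [ 533.2 -165.8   -0.6] rect [475. -50.] [799.9 650. ] 90.0
```

Run:
```python
from h import *
for n in ("top","scene"):
    z=np.load(n+"1.npz");p,w=z["p"],z["w"]
    hsv=cv2.cvtColor(p,cv2.COLOR_RGB2HSV);H,S,V=[hsv[...,i].astype(int) for i in range(3)]
    X,Y,Z=[w[...,i] for i in range(3)]
    m=((Z>143)&(Z<157)&(X>340)&(X<520)&(Y<-200)&(Y>-400)).astype(np.uint8)
    m=cv2.erode(m,np.ones((2,2)))
    k,l,st,c=cv2.connectedComponentsWithStats(m)
    for i in range(1,k):
        if st[i,4]<60: continue
        q=w[l==i];r=cv2.minAreaRect(q[:,:2].astype(np.float32))
        print(n,c[i].round(),len(q),"HSV",np.median(hsv[l==i],0),"mean",q.mean(0).round(1),np.round(r[0],1),np.round(r[1],1),round(r[2],1))
    # lane: floor/board + all z 5..66 points
    for lo,hi in((5,15),(54,68)):
        m=((Z>lo)&(Z<hi)&(X>340)&(X<620)&(Y>-225)&(Y<260)).astype(np.uint8)
        k,l,st,c=cv2.connectedComponentsWithStats(m)
        i=1+np.argmax(st[1:,4]);q=w[l==i];r=cv2.minAreaRect(q[:,:2].astype(np.float32))
        print(n,lo,len(q),np.round(r[0],1),np.round(r[1],1),round(r[2],1), np.round(cv2.boxPoints(r)).tolist())
    # bystanders near
    m=((Z>20)&(X>150)&(X<900)&(Y>-450)&(Y<350)).astype(np.uint8)
    k,l,st,c=cv2.connectedComponentsWithStats(m)
    for i in range(1,k):
        if st[i,4]>80: q=w[l==i]; print("  obj",c[i].round(),"min",q.min(0).round(),"max",q.max(0).round())
```

```text
top [443. 228.] 733 HSV [147. 162. 152.] mean [ 431.8 -277.9  150.5] [ 432.3 -277.2] [76.2 86.7] 86.5
top 5 2914 [475.7   5.2] [447.  173.9] 81.9 [[358.0, -204.0], [530.0, -228.0], [593.0, 214.0], [421.0, 239.0]]
top 54 558 [491.5  97.2] [258.4 133.9] 80.5 [[404.0, -19.0], [536.0, -41.0], [579.0, 214.0], [447.0, 236.0]]
  obj [251.  98.] min [862. 291.  20.] max [900. 337.  58.]
  obj [461. 109.] min [ 839. -449.   20.] max [ 899. -387.   46.]
  obj [321. 131.] min [337.  36.  20.] max [ 797.  119. 1229.]
  obj [276. 131.] min [337. 107.  20.] max [ 788.  263. 1229.]
  obj [372. 133.] min [ 714. -126.   20.] max [790. -48. 116.]
  obj [410. 133.] min [ 723. -251.   20.] max [ 788. -184.   96.]
  obj [318. 211.] min [ 337. -113.   20.] max [ 576.  233. 1229.]
  obj [437. 229.] min [ 337. -317.   20.] max [ 481.  107. 1229.]
  obj [449. 283.] min [ 211. -364.   20.] max [ 337.  107. 1229.]
  obj [168. 380.] min [150. 107. 596.] max [ 337.  350. 1229.]
scene [196. 287.] 972 HSV [142. 144. 146.] mean [ 438.7 -282.7  150. ] [ 436.2 -281.8] [73.7 88.9] 86.6
scene 5 3542 [479.5   5. ] [442.1 173.6] 80.3 [[357.0, -198.0], [528.0, -228.0], [602.0, 208.0], [431.0, 238.0]]
scene 54 684 [491.3  93.8] [263.6 140.1] 81.3 [[402.0, -26.0], [541.0, -47.0], [580.0, 214.0], [442.0, 235.0]]
  obj [390. 188.] min [644. 342.  21.] max [687. 350.  93.]
  obj [298. 225.] min [ 380. -118.   20.] max [578. 233.  73.]
  obj [401. 223.] min [722. 186.  20.] max [794. 247. 173.]
  obj [451. 228.] min [869. 299.  21.] max [900. 350.  57.]
  obj [377. 258.] min [708.  32.  20.] max [800. 113. 135.]
  obj [173. 285.] min [ 217. -368.   20.] max [ 483. -241.  155.]
  obj [346. 308.] min [ 717. -132.   20.] max [796. -55. 114.]
  obj [320. 353.] min [ 727. -258.   20.] max [ 795. -192.   94.]
```

```bash
cat >> h.py <<'E'
O=np.array([472.1,-29.5]);U=np.array([np.cos(np.radians(81)),np.sin(np.radians(81))]);L=np.array([U[1],-U[0]])
def lane(P): P=np.asarray(P)[...,:2]-O; return np.stack([P@L,P@U],-1)
E
python3 - <<'E'
from h import *
for n in ("top","scene"):
    z=np.load(n+"1.npz");p,w=z["p"],z["w"]
    X,Y,Z=[w[...,i] for i in range(3)]
    m=((Z>140)&(Z<158)&(X>180)&(X<400)&(Y<-200)&(Y>-420)).astype(np.uint8)
    k,l,st,c=cv2.connectedComponentsWithStats(m);i=1+np.argmax(st[1:,4]);q=w[l==i]
    r=cv2.minAreaRect(q[:,:2].astype(np.float32));b=cv2.boxPoints(r)
    print(n,len(q),np.round(r[0]),np.round(r[1]),r[2],"lane corners",lane(b).round().tolist())
s=state();e=s["eef_pos"]
yaw=s["tcp_rot"][2];tx=np.array([np.cos(yaw),np.sin(yaw)]);ty=np.array([np.sin(yaw),-np.cos(yaw)])
d=np.array([434.3,-279.5])-e[:2];print("tool dx dy",d@tx,d@ty,lane([434.3,-279.5]))
E
```

```text
top 878 [ 271. -306.] [92. 77.] 46.33468246459961 lane corners [[-214.0, -321.0], [-150.0, -364.0], [-98.0, -288.0], [-161.0, -245.0]]
scene 995 [ 272. -309.] [92. 80.] 47.673057556152344 lane corners [[-213.0, -324.0], [-146.0, -368.0], [-96.0, -291.0], [-163.0, -247.0]]
tool dx dy -511.2944652033976 -697.9401111363494 [   1.77399699 -252.83530793]
```

Emit:
carry_out(moves=[{"dx":-0.374,"dy":-0.288},{"dx":-0.374,"dy":-0.288},{"dx":-0.374,"dy":-0.288},{"dx":-0.374,"dy":-0.288},{"dx":-0.374,"dy":-0.288}], grip=0.095)

```text
schema error: expected keys dx, dy, dz, twist
```

Emit:
carry_out(moves=[{"dx":-0.374,"dy":-0.288,"dz":0,"twist":0},{"dx":-0.374,"dy":-0.288,"dz":0,"twist":0},{"dx":-0.374,"dy":-0.288,"dz":0,"twist":0},{"dx":-0.374,"dy":-0.288,"dz":0,"twist":0},{"dx":-0.374,"dy":-0.288,"dz":0,"twist":0}], grip=0.095)

```text
t: 0.6
eef_pos: [377.3, 345.2, 214.6]
tcp_rot: [-3.142, -0.0, 2.712]
ft_force: [0.6, 0.4, -0.4]
opening: 0.999
```

Emit:
carry_out(moves=[{"dx":-0.187,"dy":-0.162,"dz":0,"twist":0},{"dx":-0.187,"dy":-0.162,"dz":0,"twist":0},{"dx":-0.187,"dy":-0.162,"dz":0,"twist":0},{"dx":-0.187,"dy":-0.162,"dz":0,"twist":0},{"dx":-0.187,"dy":-0.162,"dz":0,"twist":0}])

```text
t: 1.1
eef_pos: [479.9, 119.7, 214.6]
tcp_rot: [3.142, -0.0, 2.712]
ft_force: [1.3, 1.4, -0.2]
opening: 0.995
```

Emit:
carry_out(moves=[{"dx":-0.08,"dy":-0.23,"dz":0,"twist":0},{"dx":-0.08,"dy":-0.23,"dz":0,"twist":0},{"dx":-0.08,"dy":-0.23,"dz":0,"twist":0},{"dx":-0.08,"dy":-0.23,"dz":0,"twist":0},{"dx":-0.08,"dy":-0.23,"dz":0,"twist":0}])

```text
t: 1.6
eef_pos: [455.6, -122.8, 214.6]
tcp_rot: [3.142, -0.0, 2.711]
ft_force: [2.3, 1.0, 0.3]
opening: 0.999
```

Emit:
carry_out(moves=[{"dx":-0.046,"dy":-0.152,"dz":0,"twist":-15.6},{"dx":-0.046,"dy":-0.152,"dz":0,"twist":-15.6},{"dx":-0.046,"dy":-0.152,"dz":0,"twist":-15.6},{"dx":-0.046,"dy":-0.152,"dz":0,"twist":-15.6},{"dx":-0.046,"dy":-0.152,"dz":0,"twist":-15.6}])

```text
t: 2.1
eef_pos: [434.2, -280.2, 214.1]
tcp_rot: [3.141, -0.0, 2.981]
ft_force: [-0.5, -0.6, 1.3]
opening: 0.997
```

Run:
```python
from h import *
s=state();print(s["t"],s["eef_pos"].round(1) if hasattr(s["eef_pos"],'round') else s["eef_pos"],s["tcp_rot"],lane(s["eef_pos"]),s["joints"])
p,d,ci=grab("wrist");save(p,"pics/w1.png");w=world(d,ci);Z=w[...,2]
m=((Z>140)&(Z<160)&(w[...,0]>370)&(w[...,0]<500)&(w[...,1]<-200)&(w[...,1]>-345)).astype(np.uint8)
k,l,st,c=cv2.connectedComponentsWithStats(m);i=1+np.argmax(st[1:,4]);q=w[l==i];r=cv2.minAreaRect(q[:,:2].astype(np.float32))
print(len(q),np.round(r[0],1),np.round(r[1],1),r[2],lane(cv2.boxPoints(r)).round(1).tolist())
```

```text
2.1 [ 434.2 -280.2  214.1] [ 3.14142179e+00 -3.96723946e-04  2.98076595e+00] [   1.75572363 -253.5331981 ] [-7.00938462e-01  3.38516319e-01  1.82143710e+00 -6.91001891e-05
  9.82067348e-01 -2.11086967e+00]
13258 [ 431.9 -279.4] [76.9 90.6] 86.71560668945312 [[-41.8, -295.9], [48.3, -286.9], [40.6, -210.3], [-49.5, -219.3]]
```

View pics/w1.png

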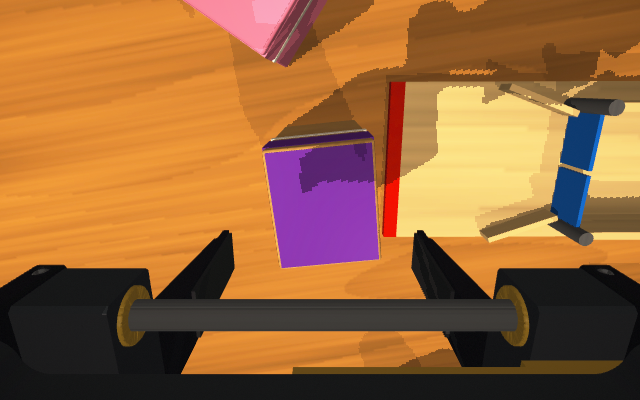

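The wrist view shows the carton's purple top between the open fingers (265–380, 140–268). The red edge is just to its right at x≈395, and the pink carton is clear at the top.

Emit:
carry_out(moves=[{"dx":0,"dy":0,"dz":0.04,"twist":0},{"dx":0,"dy":0,"dz":0.08,"twist":0},{"dx":0,"dy":0,"dz":0.11,"twist":0},{"dx":0,"dy":0,"dz":0.132,"twist":0},{"dx":0,"dy":0,"dz":0.132,"twist":0}])

```text
t: 2.65
eef_pos: [434.0, -275.7, 80.4]
tcp_rot: [3.139, -0.004, 2.985]
ft_force: [0.2, 0.0, 0.3]
opening: 1.001
```

Emit:
carry_out(moves=[{"dx":0,"dy":0,"dz":0,"twist":0},{"dx":0,"dy":0,"dz":0,"twist":0},{"dx":0,"dy":0,"dz":0,"twist":0},{"dx":0,"dy":0,"dz":0,"twist":0}], grip=0.079)

```text
t: 3.05
eef_pos: [435.3, -278.5, 83.7]
tcp_rot: [-3.14, 0.002, 2.984]
ft_force: [-0.5, -2.2, 2.9]
opening: 0.832
```

```bash
cat >> h.py <<'E'
def box(w,zl=140,zh=160,x=(370,520),y=(-345,-150)):
    m=((w[...,2]>zl)&(w[...,2]<zh)&(w[...,0]>x[0])&(w[...,0]<x[1])&(w[...,1]<y[1])&(w[...,1]>y[0])).astype(np.uint8)
    k,l,st,c=cv2.connectedComponentsWithStats(m);i=1+np.argmax(st[1:,4]);q=w[l==i];r=cv2.minAreaRect(q[:,:2].astype(np.float32))
    print(len(q),"world",np.round(r[0],1),np.round(r[1],1),round(r[2],2),"lane c",lane(r[0]).round(1),"corners",lane(cv2.boxPoints(r)).round(1).tolist(),"z",np.median(q[:,2]).round(1))
E
python3 - <<'E'
from h import *
s=state();print(lane(s["eef_pos"]),s["eef_pos"][2],s["opening"])
p,d,ci=grab("wrist");w=world(d,ci);box(w)
hsv=cv2.cvtColor(p,cv2.COLOR_RGB2HSV);H,S=hsv[...,0],hsv[...,1]
m=((H<5)|(H>175))&(S>200)&(w[...,2]>5)&(w[...,2]<16)&(w[...,1]<-150)
m=cv2.erode(m.astype(np.uint8),np.ones((3,3)))>0
q=w[m];r=cv2.minAreaRect(q[:,:2].astype(np.float32));print("red",len(q),r,lane(cv2.boxPoints(r)).round(1).tolist())
E
```

```text
[   2.62676018 -251.71908692] 83.74911218550992 0.8319186319675547
23999 world [ 403.1 -279.5] [90.5 42.6] 79.56 lane c [ -29.  -257.7] corners [[-51.5, -302.4], [-8.8, -303.5], [-6.6, -213.0], [-49.2, -212.0]] z 151.4
red 2426 ((421.06256103515625, -201.92079162597656), (14.334349632263184, 123.79474639892578), 80.74024963378906) [[-85.4, -185.2], [38.4, -185.7], [38.5, -171.4], [-85.3, -170.8]]
```

Emit:
carry_out(moves=[{"dx":0,"dy":0.006,"dz":0,"twist":0},{"dx":0,"dy":0.012,"dz":0,"twist":0},{"dx":0,"dy":0.018,"dz":0,"twist":0},{"dx":0,"dy":0.024,"dz":0,"twist":0}])

```text
t: 3.5
eef_pos: [439.1, -255.0, 83.4]
tcp_rot: [-3.14, 0.002, 2.984]
ft_force: [-1.3, -5.3, 4.6]
opening: 0.831
```

Emit:
carry_out(moves=[{"dx":0,"dy":0.002,"dz":0,"twist":0},{"dx":0,"dy":0.004,"dz":0,"twist":0},{"dx":0,"dy":0.006,"dz":0,"twist":0},{"dx":0,"dy":0.006,"dz":0,"twist":0}])

```text
t: 3.9
eef_pos: [439.9, -248.9, 83.2]
tcp_rot: [-3.14, 0.002, 2.984]
ft_force: [-0.7, -5.4, 3.2]
opening: 0.834
```

Run:
```python
from h import *
s=state();print(lane(s["eef_pos"]),s["eef_pos"][2],s["opening"],s["ft_force"])
p,d,ci=grab("scene");save(cv2.resize(p[200:360,100:340],None,fx=3,fy=3),"pics/s2.png");w=world(d,ci);box(w,145,157)
```

```text
[   2.4866694  -221.78309909] 83.17073953989973 0.8336961204960809 [-0.73865183 -5.36211057  3.19968284]
334 world [ 470.3 -253.3] [76.7 30.4] 83.55 lane c [  33.3 -221.4] corners [[19.8, -260.4], [50.2, -259.0], [46.7, -182.3], [16.4, -183.7]] z 150.5
```

View pics/s2.png

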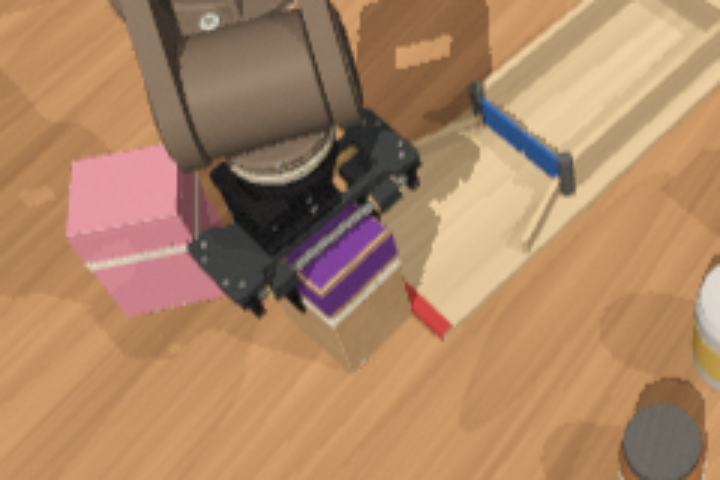

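The crop shows the carton upright between the fingers, with its front foot at about (405,285), on the red stripe. Nudging on for firm contact.

Emit:
carry_out(moves=[{"dx":0,"dy":0.001,"dz":0,"twist":0},{"dx":0,"dy":0.002,"dz":0,"twist":0},{"dx":0,"dy":0.003,"dz":0,"twist":0},{"dx":0,"dy":0.003,"dz":0,"twist":0}])

```text
t: 4.35
eef_pos: [440.5, -246.6, 83.4]
tcp_rot: [-3.14, 0.002, 2.984]
ft_force: [-2.1, -7.2, 6.2]
opening: 0.827
```

Emit:
carry_out(moves=[{"dx":0,"dy":0.001,"dz":0,"twist":0},{"dx":0,"dy":0.002,"dz":0,"twist":0},{"dx":0,"dy":0.003,"dz":0,"twist":0},{"dx":0,"dy":0.003,"dz":0,"twist":0}])

```text
t: 4.75
eef_pos: [440.8, -244.1, 83.6]
tcp_rot: [-3.139, 0.002, 2.984]
ft_force: [-5.6, -11.4, 9.1]
opening: 0.83
```

Run:
```python
from h import *
s=state();print(lane(s["eef_pos"]),s["eef_pos"][2],s["opening"],s["ft_force"])
p,d,ci=grab("scene");w=world(d,ci);box(w,143,160)
# carton's +x side face: plane normal => tilt about lane x via edge points per height
W=w.reshape(-1,3);l=lane(W);m=(l[:,0]>38)&(l[:,0]<56)&(l[:,1]>-290)&(l[:,1]<-150)
for a in range(15,150,15):
    k=m&(W[:,2]>a)&(W[:,2]<a+15)
    if k.sum()>5: print(a,k.sum(),np.percentile(l[k,1],[3,97]).round(1),np.median(l[k,0]).round(1))
```

```text
[   2.65859791 -216.83623505] 83.55852942075263 0.8298939438004084 [ -5.6319075  -11.44199437   9.0515285 ]
338 world [ 471.8 -248.1] [76.7 26.8] 82.82 lane c [  33.9 -216. ] corners [[21.8, -254.8], [48.5, -253.9], [46.1, -177.2], [19.3, -178.1]] z 151.5
15 74 [-259.8 -187.8] 45.5
30 81 [-258.8 -188.1] 45.5
45 75 [-258.2 -186.1] 45.5
60 83 [-257.4 -185.6] 45.6
75 86 [-255.9 -184.4] 45.7
90 87 [-255.8 -182.2] 45.7
105 93 [-254.5 -182.4] 45.8
120 95 [-254.3 -180.6] 45.7
135 119 [-253.2 -179.8] 45.4
```

Emit:
carry_out(moves=[{"dx":0,"dy":0,"dz":0,"twist":0},{"dx":0,"dy":0,"dz":0,"twist":0},{"dx":0,"dy":-0.002,"dz":0,"twist":0},{"dx":0,"dy":-0.002,"dz":0,"twist":0},{"dx":0,"dy":-0.002,"dz":0,"twist":0}], grip=0.095)

```text
t: 5.3
eef_pos: [440.0, -244.2, 82.5]
tcp_rot: [3.141, -0.0, 2.984]
ft_force: [0.3, -0.7, -0.2]
opening: 0.999
```

```bash
cat >> h.py <<'E'
def side(w):
    W=w.reshape(-1,3);l=lane(W);m=(l[:,0]>36)&(l[:,0]<56)&(l[:,1]>-290)&(l[:,1]<-150)
    for a in range(15,150,30):
        k=m&(W[:,2]>a)&(W[:,2]<a+15)
        if k.sum()>5: print(a,k.sum(),np.percentile(l[k,1],[3,97]).round(1),np.median(l[k,0]).round(1))
E
python3 - <<'E'
from h import *
s=state();print(lane(s["eef_pos"]),s["eef_pos"][2],s["opening"],s["ft_force"])
p,d,ci=grab("scene");w=world(d,ci);box(w,143,160);side(w)
E
```

```text
[   1.89319672 -217.02994771] 82.48782050616329 0.998558454372604 [ 0.32268415 -0.69929467 -0.21825363]
342 world [ 469.8 -255.8] [76.9 29.1] 81.54 lane c [  33.1 -223.9] corners [[19.0, -262.5], [48.1, -262.2], [47.3, -185.3], [18.2, -185.5]] z 149.7
15 72 [-261.  -188.7] 45.4
45 82 [-261.1 -188.4] 45.1
75 84 [-261.  -187.7] 45.5
105 89 [-261.6 -188.3] 45.6
135 153 [-261.  -188.7] 44.7
```

The carton is upright and square, with its front face at lane y = -185.4, which is on the sill. Next I lift off and go round behind it.

Emit:
carry_out(moves=[{"dx":0,"dy":0,"dz":-0.04,"twist":0},{"dx":0,"dy":0,"dz":-0.09,"twist":0},{"dx":0,"dy":0,"dz":-0.125,"twist":0},{"dx":0,"dy":-0.04,"dz":-0.125,"twist":0},{"dx":0,"dy":-0.085,"dz":-0.125,"twist":8}])

```text
t: 5.85
eef_pos: [427.2, -328.5, 209.2]
tcp_rot: [-3.141, 0.003, 2.846]
ft_force: [1.7, -0.1, -0.7]
opening: 1.0
```

Emit:
carry_out(moves=[{"dx":0,"dy":0,"dz":0,"twist":8.5},{"dx":0,"dy":0,"dz":0,"twist":17},{"dx":0,"dy":0,"dz":0,"twist":25.5},{"dx":0,"dy":0,"dz":0,"twist":34},{"dx":0,"dy":0,"dz":0,"twist":42}], grip=0.05)

```text
t: 6.35
eef_pos: [426.7, -328.1, 207.5]
tcp_rot: [3.142, -0.001, 2.105]
ft_force: [0.2, -0.3, 1.0]
opening: 0.635
```

Emit:
carry_out(moves=[{"dx":0,"dy":0,"dz":0,"twist":8.5},{"dx":0,"dy":0,"dz":0,"twist":17},{"dx":0,"dy":0,"dz":0,"twist":25.5},{"dx":0,"dy":0,"dz":0,"twist":34},{"dx":0,"dy":0,"dz":0,"twist":40}])

```text
t: 6.85
eef_pos: [426.7, -328.1, 207.5]
tcp_rot: [-3.141, -0.0, 1.408]
ft_force: [0.3, -0.4, 0.7]
opening: 0.522
```

Run:
```python
from h import *
s=state();print(lane(s["eef_pos"]),s["eef_pos"][2],s["opening"],np.degrees(s["tcp_rot"]),s["joints"])
```

```text
[   1.90679858 -302.02922371] 207.49386119307144 0.5224243052582271 [-1.79987054e+02 -2.41165573e-02  8.06448451e+01] [-7.78316762e-01  3.76326539e-01  1.78006429e+00  2.56004519e-04
  9.85629249e-01 -6.15180001e-01]
```

Emit:
carry_out(moves=[{"dx":0,"dy":0,"dz":0.045,"twist":-0.4},{"dx":0,"dy":0,"dz":0.085,"twist":-0.4},{"dx":0.012,"dy":0,"dz":0.085,"twist":-0.4},{"dx":0.024,"dy":0,"dz":0.085,"twist":-0.4},{"dx":0.03,"dy":0,"dz":0.085,"twist":-0.4}])

```text
t: 7.35
eef_pos: [432.3, -297.8, 124.5]
tcp_rot: [3.14, 0.001, 1.421]
ft_force: [-0.6, -2.6, 2.1]
opening: 0.524
```

Emit:
carry_out(moves=[{"dx":0.008,"dy":0,"dz":0,"twist":0},{"dx":0.016,"dy":0,"dz":0,"twist":0},{"dx":0.024,"dy":0,"dz":0,"twist":0},{"dx":0.032,"dy":0,"dz":0,"twist":0},{"dx":0.04,"dy":0,"dz":0,"twist":0}])

```text
t: 7.85
eef_pos: [437.6, -258.4, 122.8]
tcp_rot: [3.141, -0.0, 1.42]
ft_force: [0.3, -1.6, 1.4]
opening: 0.529
```

Run:
```python
from h import *
s=state();print(lane(s["eef_pos"]),s["eef_pos"][2],s["ft_force"])
p,d,ci=grab("scene");w=world(d,ci);side(w);save(cv2.resize(p[160:360,100:400],None,fx=2.5,fy=2.5),"pics/s3.png")
```

```text
[   1.73040326 -231.51494933] 122.77851864145019 [ 0.26121494 -1.57169359  1.4148781 ]
15 60 [-248.9 -184.1] 44.3
45 87 [-250.4 -172.4] 44.2
75 92 [-239.1 -159.2] 44.3
105 92 [-226.2 -151.8] 44.7
135 44 [-177.8 -151. ] 44.3
```

View pics/s3.png

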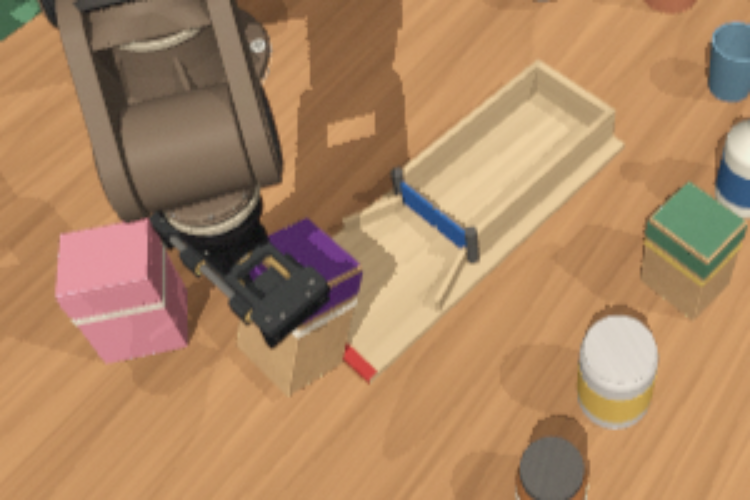

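The carton is leaning about 22° over the sill, with its foot held at about (350,350), and the other objects are undisturbed. I keep pushing gently.

Emit:
carry_out(moves=[{"dx":0.006,"dy":0,"dz":0,"twist":0},{"dx":0.012,"dy":0,"dz":0,"twist":0},{"dx":0.018,"dy":0,"dz":0,"twist":0},{"dx":0.024,"dy":0,"dz":0,"twist":0},{"dx":0.03,"dy":0,"dz":0,"twist":0}])

```text
t: 8.4
eef_pos: [441.9, -228.9, 122.5]
tcp_rot: [-3.141, -0.0, 1.42]
ft_force: [-0.1, 0.3, 0.4]
opening: 0.523
```

Emit:
carry_out(moves=[{"dx":0,"dy":0,"dz":0,"twist":0},{"dx":0,"dy":0,"dz":0,"twist":0},{"dx":0,"dy":0,"dz":0,"twist":0},{"dx":0,"dy":0,"dz":0,"twist":0},{"dx":0,"dy":0,"dz":0,"twist":0}])

```text
t: 8.9
eef_pos: [441.9, -229.7, 122.6]
tcp_rot: [3.142, -0.0, 1.42]
ft_force: [0.5, 0.2, -0.4]
opening: 0.524
```

Run:
```python
from h import *
s=state();print(lane(s["eef_pos"]),s["eef_pos"][2],s["ft_force"])
p,d,ci=grab("scene");w=world(d,ci);side(w);save(cv2.resize(p[160:360,100:400],None,fx=2.5,fy=2.5),"pics/s4.png")
box(w,78,92,(370,560),(-260,50))
```

```text
[   1.52748991 -202.40716583] 122.59580592406738 [ 0.5199355   0.1936257  -0.44326941]
15 61 [-212.2 -152.2] 44.3
45 70 [-213.5 -151.8] 44.2
75 117 [-212.3 -152.4] 42.4
993 world [ 450.  -165.8] [152.5  95. ] 80.21 lane c [  -0.5 -138.1] corners [[-49.0, -213.6], [45.9, -214.9], [48.0, -62.5], [-46.9, -61.2]] z 85.5
```

View pics/s4.png

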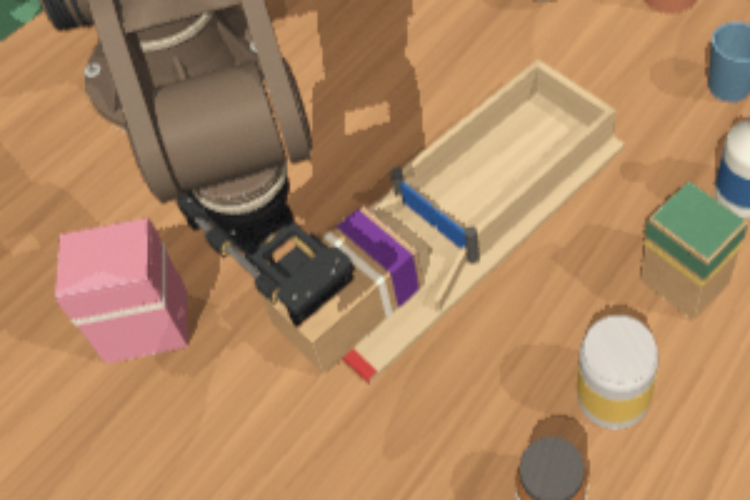

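The carton lies on the board with its purple top at about (385,260), facing the blue gate. Its base is at lane y = -214 and it is centred. Next the fingers go down behind its base to push.

Emit:
carry_out(moves=[{"dx":-0.034,"dy":-0.002,"dz":0,"twist":0},{"dx":-0.034,"dy":-0.002,"dz":0,"twist":0},{"dx":-0.034,"dy":-0.002,"dz":0.045,"twist":0},{"dx":-0.034,"dy":-0.002,"dz":0.09,"twist":0},{"dx":-0.034,"dy":-0.002,"dz":0.09,"twist":0}])

```text
t: 9.45
eef_pos: [432.9, -261.2, 28.6]
tcp_rot: [-3.134, -0.004, 1.42]
ft_force: [-0.6, 0.3, 0.8]
opening: 0.524
```

Emit:
carry_out(moves=[{"dx":0.015,"dy":0,"dz":0,"twist":0},{"dx":0.03,"dy":0,"dz":0,"twist":0},{"dx":0.045,"dy":0,"dz":0,"twist":0},{"dx":0.06,"dy":0,"dz":0,"twist":0},{"dx":0.075,"dy":0,"dz":0,"twist":0}])

```text
t: 9.95
eef_pos: [447.4, -187.9, 34.2]
tcp_rot: [3.138, 0.002, 1.421]
ft_force: [-1.4, -15.1, 4.1]
opening: 0.526
```

Run:
```python
from h import *
s=state();print(lane(s["eef_pos"]),s["eef_pos"][2],s["ft_force"])
p,d,ci=grab("scene");w=world(d,ci)
box(w,78,92,(370,560),(-260,150))
```

```text
[   0.33925349 -160.31212613] 34.21628045102062 [ -1.44207654 -15.10314475   4.13684938]
1082 world [462.8 -85.1] [114.9  94.4] 81.68 lane c [ -0.5 -56.3] corners [[-47.1, -114.3], [47.4, -113.2], [46.0, 1.7], [-48.4, 0.5]] z 85.7
```

Emit:
carry_out(moves=[{"dx":0.015,"dy":0,"dz":0,"twist":0},{"dx":0.03,"dy":0,"dz":0,"twist":0},{"dx":0.045,"dy":0,"dz":0,"twist":0},{"dx":0.06,"dy":0,"dz":0,"twist":0},{"dx":0.075,"dy":0,"dz":0,"twist":0}])

```text
t: 10.5
eef_pos: [458.4, -114.1, 33.9]
tcp_rot: [3.138, 0.001, 1.421]
ft_force: [-1.6, -8.6, 6.5]
opening: 0.526
```

Run:
```python
from h import *
s=state();print(lane(s["eef_pos"]),s["eef_pos"][2],s["ft_force"])
p,d,ci=grab("scene");w=world(d,ci)
box(w,78,92,(370,560),(-260,200));save(cv2.resize(p[160:360,100:400],None,fx=2.5,fy=2.5),"pics/s5.png")
```

```text
[ -0.32747296 -85.69678463] 33.892245327235514 [-1.62780233 -8.63801223  6.51014776]
935 world [475.9  -8.7] [108.8  95.1] 82.5 lane c [ 0.5 21.1] corners [[-45.7, -34.5], [49.4, -32.0], [46.6, 76.8], [-48.5, 74.3]] z 85.8
```

View pics/s5.png

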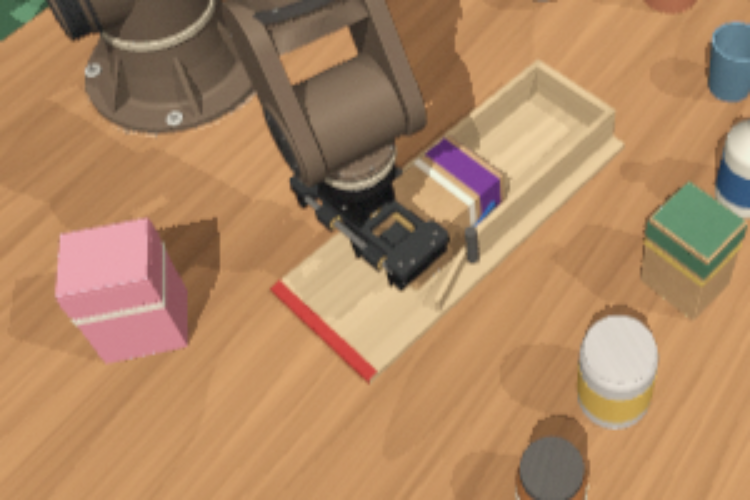

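The carton is halfway through the open gate, with its top at about (465,170), centred. Continuing.

Emit:
carry_out(moves=[{"dx":0.015,"dy":0,"dz":0,"twist":0},{"dx":0.03,"dy":0,"dz":0,"twist":0},{"dx":0.045,"dy":0,"dz":0,"twist":0},{"dx":0.06,"dy":0,"dz":0,"twist":0},{"dx":0.075,"dy":0,"dz":0,"twist":0}])

```text
t: 11.05
eef_pos: [469.1, -39.9, 33.6]
tcp_rot: [3.14, 0.0, 1.421]
ft_force: [-0.9, -7.9, 5.4]
opening: 0.526
```

Emit:
carry_out(moves=[{"dx":0.015,"dy":0,"dz":0,"twist":0},{"dx":0.03,"dy":0,"dz":0,"twist":0},{"dx":0.045,"dy":0,"dz":0,"twist":0},{"dx":0.06,"dy":0,"dz":0,"twist":0},{"dx":0.072,"dy":0,"dz":0,"twist":0}])

```text
t: 11.55
eef_pos: [479.5, 31.6, 33.5]
tcp_rot: [3.141, 0.0, 1.421]
ft_force: [-0.8, -8.1, 5.9]
opening: 0.529
```

Run:
```python
from h import *
s=state();print(lane(s["eef_pos"]),s["eef_pos"][2],s["ft_force"])
p,d,ci=grab("scene");w=world(d,ci)
box(w,78,92,(370,580),(-260,240))
```

```text
[-2.23609372 61.47924323] 33.469691036275634 [-0.80189649 -8.14123493  5.89125579]
699 world [497.4 142.2] [100.9  94.1] 81.22 lane c [ -1.8 173.6] corners [[-48.7, 123.0], [45.4, 123.3], [45.0, 224.2], [-49.1, 223.9]] z 85.7
```

Emit:
carry_out(moves=[{"dx":-0.004,"dy":0,"dz":0,"twist":0},{"dx":-0.004,"dy":0,"dz":-0.03,"twist":0},{"dx":-0.004,"dy":0,"dz":-0.07,"twist":0},{"dx":-0.004,"dy":0,"dz":-0.12,"twist":0},{"dx":-0.004,"dy":0,"dz":-0.165,"twist":0}])

```text
t: 12.1
eef_pos: [478.1, 26.4, 199.7]
tcp_rot: [-3.141, -0.0, 1.42]
ft_force: [0.0, 0.6, 0.7]
opening: 0.526
```

Emit:
carry_out(moves=[{"dx":-0.045,"dy":0,"dz":-0.02,"twist":0},{"dx":-0.09,"dy":0,"dz":-0.02,"twist":0},{"dx":-0.135,"dy":0,"dz":-0.02,"twist":0},{"dx":-0.18,"dy":0,"dz":-0.02,"twist":0},{"dx":-0.225,"dy":0,"dz":-0.02,"twist":0}])

```text
t: 12.6
eef_pos: [443.8, -197.6, 217.8]
tcp_rot: [3.142, -0.0, 1.42]
ft_force: [0.7, 0.2, 0.1]
opening: 0.526
```

Emit:
carry_out(moves=[{"dx":0,"dy":0,"dz":0,"twist":0},{"dx":0,"dy":0,"dz":0,"twist":0},{"dx":0,"dy":0,"dz":0,"twist":0},{"dx":0,"dy":0,"dz":0,"twist":0},{"dx":0,"dy":0,"dz":0,"twist":0}])

```text
t: 13.1
eef_pos: [445.3, -194.7, 217.7]
tcp_rot: [3.142, -0.0, 1.422]
ft_force: [-0.2, 0.1, -0.3]
opening: 0.53
```

Run:
```python
from h import *
s=state();print(s["t"],lane(s["eef_pos"]),s["eef_pos"][2],s["ft_force"])
p,d,ci=grab("scene");w=world(d,ci)
box(w,78,92,(370,580),(-260,240))
hsv=cv2.cvtColor(p,cv2.COLOR_RGB2HSV);H,S=hsv[...,0],hsv[...,1];l=lane(w)
m=(H>105)&(H<125)&(S>120)&(abs(l[...,0])<60)&(abs(l[...,1])<70)&(w[...,2]>15)&(w[...,2]<62);q=l[m]
for a in(-60,-30,0,30): k=(q[:,0]>=a)&(q[:,0]<a+30);print("leaf",a,k.sum(),np.median(q[k,1]) if k.any() else None)
save(cv2.resize(p[140:360,100:400],None,fx=2.5,fy=2.5),"pics/s6.png")
# shift of bystanders vs first picture
w0=np.load("scene1.npz")["w"]
for n,c in dict(green=(752,73),gesso=(758,217),jar=(761,-222),tin=(756,-90),pink=(271,-307)).items():
    f=lambda W:(lambda k:W[k].mean(0).round(1))((np.hypot(W[...,0]-c[0],W[...,1]-c[1])<65)&(W[...,2]>20)&(W[...,2]<180))
    print(n,f(w0),f(w))
```

```text
13.1 [  -0.66938448 -167.32169636] 217.67855148293026 [-0.15755311  0.09913412 -0.29822524]
1187 world [494.2 117.4] [153.6  94.2] 81.78 lane c [ -1.1 148.5] corners [[-47.2, 71.1], [47.0, 72.4], [44.9, 226.0], [-49.3, 224.7]] z 85.7
leaf -60 40 -1.6396826656248036
leaf -30 53 -1.8085814328635732
leaf 0 46 -1.9337980220282862
leaf 30 37 -2.031566385962881
green [759.   60.1 101.2] [759.   60.1 101. ]
gesso [762.7 205.4 100.3] [762.8 205.4 100.3]
jar [ 764.6 -231.2   75.9] [ 764.6 -231.2   75.8]
tin [ 761.3 -104.2   91.4] [ 761.3 -104.1   91.6]
pink [ 287.9 -316.1  113.3] [ 288.  -316.   113.4]
```

View pics/s6.png

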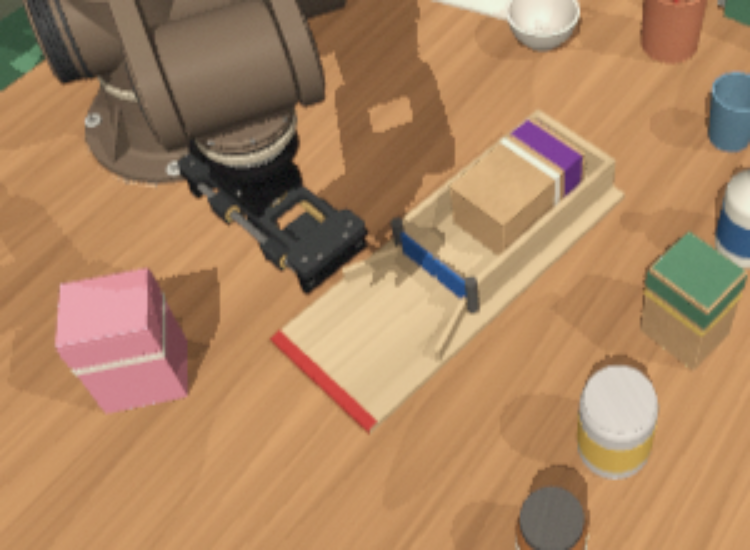

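The carton lies behind the gate with its purple top at about (550,155), the far end. Both blue leaves are shut at about (435,265), and the gripper is clear of everything.

```bash
python3 -c "
from cell import *
print(job_done())"
```

```text
the job is handed in; nothing more can be done
None
```

The carton is lying in the stock lane behind the shut gate, purple top towards the end wall. I handed the job in at about 13 s. The hand-in reports no verdict.

- **Slide:** I straddled the carton loosely with the fingers and slid it, standing, about 30 mm. It ended upright and square with its front face at lane y = -185.4, on the red edge.
- **Topple:** I pushed its top over with the fingers from behind. It went over the edge and came to rest lying on the board, centred, with its base end at about y = -214.
- **Through the gate:** I pushed its base end with two fingers, then lifted straight out.

**Last checks**
- **Carton:** it spans about y = 71 to 226 in the lane, lying flat with its upper side about 86 mm above the table. Its base end is past the 57 mm the gate needs.
- **Gate:** both leaves read as shut, within about 2 mm of the gate line.
- **Other objects:** the green carton, gesso, jar, tin and pink carton measured within 0.2 mm of where they started. I did not measure the mortar, cup and brush pot; they looked untouched in the last picture.
- **Forces:** the highest wrist force I read was about 16 N.

No check failed. The one small disagreement is that the two cameras differed by a few millimetres on the carton's starting position, and the wrist camera settled that before I touched it.

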